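# Hold a toner cartridge in the contact tester

## Robot

A 6-joint arm with a two-finger parallel gripper is mounted at the origin on the work surface. World frame = base frame: x ahead of the robot, y to its left, z up, the work surface at z = 0. Lengths are in m, angles in rad, forces in N, time in s.
With the tool pointing down it reaches from about 0.375 to 0.9 m from the base axis. Payload 3.1 kg.
Tool frame: the origin (TCP) lies midway between the tips of the shut fingers; the grasp point (between the pads) lies 19 mm behind it; z points along the fingers, y is the line along which they close (so a half turn about z gives the same grasp; the last joint's range is limited). The gripper opens to 85 mm and grips with 20 to 120 N. Pads are 22 mm wide; open, the fingers measure 114 mm over their backs; the gripper's body (76 mm by 85 mm) begins 54 mm behind the grasp point. The pads swing forward as they close: fully open they stand 13 mm farther back than shut.
Start: joints at [0.923, 0.527, 1.433, -0, 1.181, -0.178], TCP at [0.282, 0.558, 0.231] pointing down, gripper open.
Joint ranges: [-3.08, 3.08], [-0.75, 2.2], [0.22, 2.44], [-1.43, 4.57], [0, 2.65], [-2.85, 2.85]. Speed limits (rad/s): [2.79, 2.79, 3.14, 3.14, 3.14, 3.14].

## Interface

Orientations are given as a unit quaternion [x, y, z, w].
In Python, from station import manip gives the robot as it stands. The module is installed in compiled form; this text tells all that it offers.
- The arm moves only by the tool apply_moves, never from a script. Its arguments are lists of equal length, an entry for each row: "claw": the gripper's target within -1 to 1 (fully open at 1, half-way at 0, shut at -1); "travel": the shift along the tool's x, y, z scaled (see below), a list of three; "turn": the turn, a rotation vector about the tool's x, y, z scaled (see below), a list of three. In form: {"claw": [claw, ...], "travel": [[dx, dy, dz], ...], "turn": [[rx, ry, rz], ...]}. A call has 1 to 5 rows; each row is the pose to reach, as a shift and turn from the pose commanded when the call began, along the tool's axes at that moment, turning the shorter way round; what a row does not reach only later rows make up. The controller multiplies each number of a shift by 800 mm and each number of a turn by 180 degrees. A row lasts 1/12 s, in which the tool goes at most 41.7 mm and 7.16 degrees, less where a joint would pass 70% of its speed; a pose out of reach is approached as far as the arm can. A call with a number of a shift or a turn outside -1 to 1 is refused whole. A call with a gripper value outside its range is refused whole. The fingers move at their own pace and stop on an object; "newtons" is the grip in N (left out, the last holds). Time passes only in rows, so rows that repeat a pose let the fingers close. It gives the time, the measured TCP pose, the force, the opening and the grip force at its end, in the units of the state.
- manip.sense(): the state, without advancing time (a new reading comes with each control period).
- manip.snapshot(name): name is "side" or "top" or "wrist"; returns a dict with "pixels" (420x560x3 uint8, red, green, blue), "depth" (420x560 float32, m along the optical axis (not along the pixel's ray), 0 where there is no reading), "intrinsics" (3x3 intrinsics, pixels), "k1" (the pictures are not rectified: a ray, as slopes to the right and down, at radius r is drawn at 1 + k1 r^2 times it, then the intrinsics apply), "R" (3x3) and "t" (3): a world point X has camera coordinates R X + t. Camera axes: x right, y down, z forward; pixel columns grow to the right and rows downward; lengths in m; the calibration is good to about 2 mm. A picture is of the moment at which its call begins.
- manip.sign_off(): hands the job in; it is judged then, once.
The state is a dict: "t": time; "q": joint angles; "qd": joint speeds; "tau": joint torques, N m; "tcp_pos": TCP position; "tool_rot": TCP orientation; "force": force on the tool from outside, world axes, zero at the start; "ft_torque": the same for the moment, N m; "finger_gap": opening from 0.0 (shut) to 1.0 (fully open); "gripper_force": force on a finger pad.
Only numpy, scipy, OpenCV 4.12 (cv2) and the standard library are available. Lean on these libraries where they do the work, as an engineer would, in place of code of your own. Each camera call takes 0.05 s, during which the arm holds its last target. There are 200 camera calls.

## Task

Put the toner cartridge from the bench onto the plate of the contact tester, lying flat with its tall side towards the fence and its left end up against the stop block. Then push it firmly and diagonally, forwards and down at once, so that the sprung contact bar goes fully in, the cartridge's back is flush on the fence, its left end is still at the stop, and it is also pressed firmly down on the plate; finish while holding it pressed like that, without letting go. Do not disturb the bottle, the tub and the pliers.

Things in the scene. Friction and masses are not known exactly. Their poses are not given: they have to be found in the camera images.
- cartridge: Loose black toner cartridge, 0.26 to 0.47 kg, 80 mm deep (x), 200 mm long (y), stepped. Origin: centre of its underside, z up. Front half (x -40 to 0 mm): flat ledge 18 mm high. Back half (x 0 to +40 mm): tall hopper, 42 mm high, upright back face at x = +40 mm. Starts on the bench right of the tester, tall side away from the robot, turned up to 30 degrees
- hopper_top (a point): Middle of the hopper's top face, 42 mm above the cartridge's underside, at x = +20 mm. The hopper is 40 mm thick here and can be gripped across from above, with the fingertips above the ledge; the hand needs about 40 mm free between hopper and fence to let go
- corner (a point): Middle of the cartridge's inner corner, where the ledge's top (18 mm up) meets the upright step face (x = 0, 24 mm high); a push low into it drives the cartridge forwards and down at once, a push high on the step face with no press down can tip it
- cart_end (a point): Middle of the cartridge's left (+y) end face: 100 mm along +y from the cartridge's origin, 9 mm above its underside. This end goes to the stop block
- jig: The contact tester, fixed to the bench; it stands in a different place and up to 11 degrees turned each time. Origin at bench level under the middle of its plate; x points to the fence, z up. Behind the fence is a grey instrument box 55 mm high
- plate: The tester's flat aluminium plate, 180 mm (x) by 330 mm (y), 12 mm thick; top face 12 mm above the bench. Same origin and axes as the jig. A firm press of the cartridge on it is some 10 to 15 N from the hand besides the cartridge's weight
- fence: Upright steel fence along the plate's far edge, 330 mm long, rising 50 mm above the plate (to 62 mm above the bench). Same origin and axes as the jig; its working face is the plane x = +65 mm
- contact_bar (a joint): Travel in m of the brass sprung contact bar, 50 mm long and 14 mm high, that stands 6 mm out of the fence face: 0 as it stands, 0.006 fully in, level with the fence face. It moves along the jig's +x; it takes about 1.5 N to start and 4.5 N to push fully in (besides the cartridge's friction on the plate, up to about 0.7 of the force on it), and springs back
- bar_face (a point): Middle of the contact bar's front face, 33 mm above the plate; at rest 59 mm along x and 10 mm along y from the jig's origin, it moves with the bar
- stop: Dark steel stop block, fixed on the plate against the fence at its left (+y) end, in a different place along the fence each time; 100 mm (x) by 25 mm (y) by 30 mm high, axes as the jig's. Origin: centre of its underside. The face towards the cartridge is at y = -12.5 mm; it runs 50 mm either way in x from its origin, up to the fence
- pliers: Bystander: loose yellow-handled pliers, about 140 mm long, to be left alone
- solvent: Bystander: white bottle, 64 mm across, 150 mm high, beyond the cartridge, to be left alone
- tub: Bystander: open white tub, 110 mm square, 100 mm high, to be left alone
Mind the look-alikes: they are no part of the job. Several things look just like the cartridge: the one meant starts farthest from the robot's base.

How it is judged:
By the outcome, as a careful person would: the job done as asked, in the order asked, and still so for the second after the job is handed in, while the arm keeps its last pose, push and grip.
It also fails if it takes over 54 s, if anything falls off the work surface, if the arm or the gripper's body presses on something with over 40 N, if the wrist force passes 120 N, or if a joint passes its speed limit or range.

## Working session

There is one attempt and no reset: what is moved stays moved. The work goes in short steps, Python scripts to look and compute and a tool call to move; the robot and the scene stay as the last step left them, time stands still between calls to the robot, and variables do not carry over. Pictures are saved under pics/ and viewed, at most 10 in all, crops included, and the job is handed in when it is done.

Besides the shell and the picture viewer there is one more tool, called by a JSON object that holds its "method" and its "body", one argument or row to a line. apply_moves: Moves the arm, as the interface text tells. Shifts and turns lie within -1 to 1; 1 stands for 800 mm of shift or 180 degrees of turn. Its arguments: {"type":"object","properties":{"claw":{"type":"array","items":{"type":"number"}},"travel":{"type":"array","items":{"type":"array","items":{"type":"number"}}},"turn":{"type":"array","items":{"type":"array","items":{"type":"number"}}},"newtons":{"type":"number"}},"required":["claw","travel","turn"]}

```bash
mkdir -p pics
python3 - <<'E'
from station import manip
import cv2,numpy as np
s=manip.sense();print({k:np.round(v,3) for k,v in s.items()})
for n in ("top","side"):
    d=manip.snapshot(n);np.savez(f"{n}0.npz",**{k:np.array(v) for k,v in d.items()})
    cv2.imwrite(f"pics/{n}0.png",cv2.cvtColor(d["pixels"],cv2.COLOR_RGB2BGR))
    print(n,d["intrinsics"],d["k1"],-np.array(d["R"]).T@d["t"],d["R"])
E
```

```text
{'t': np.float64(0.0), 'q': array([ 0.924,  0.528,  1.434,  0.   ,  1.181, -0.179]), 'qd': array([-0.002,  0.001,  0.   , -0.001,  0.001,  0.   ]), 'tau': array([-1.0000e-03, -4.4236e+01, -1.7802e+01, -0.0000e+00,  8.0000e-03,
        0.0000e+00]), 'tcp_pos': array([0.282, 0.557, 0.23 ]), 'tool_rot': array([ 0.232,  0.973, -0.001, -0.   ]), 'force': array([ 0.154,  0.186, -0.445]), 'ft_torque': array([-0.026,  0.029,  0.086]), 'gripper_force': np.float64(0.0), 'finger_gap': np.float64(1.004)}
top [[527.05627704   0.         279.50810746]
 [  0.         527.05627704 207.84431932]
 [  0.           0.           1.        ]] -0.06973517007700347 [ 4.44699772e-01 -7.62710538e-04  1.37872255e+00] [[ 0.00687982 -0.9998728  -0.01438947]
 [-0.99813088 -0.00599258 -0.06081805]
 [ 0.06072408  0.01478099 -0.99804514]]
side [[459.22902278   0.         284.61588932]
 [  0.         459.22902278 213.19765868]
 [  0.           0.           1.        ]] -0.12203849328069725 [ 0.36203776 -0.82701828  0.77277005] [[ 0.98806913 -0.15292037  0.01829657]
 [-0.08299935 -0.62878984 -0.77313288]
 [ 0.12973246  0.76239012 -0.63398012]]
```

View pics/top0.png

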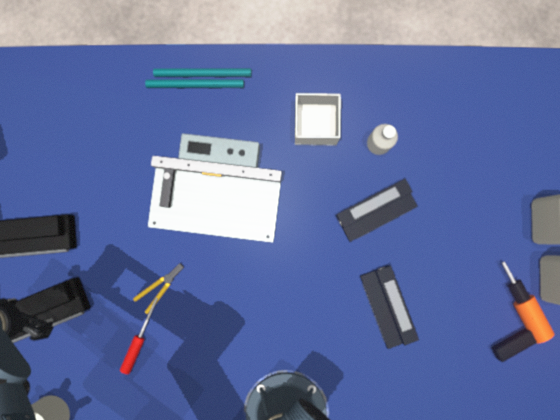

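View pics/side0.png

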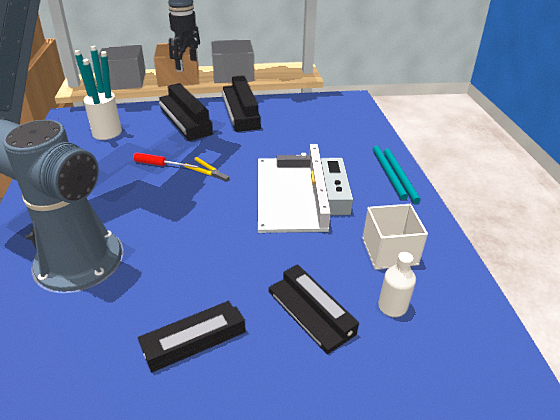

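The top view shows the tester with its plate at (215,205), the stop at (167,188) and the contact bar at (211,174). The tub is at (318,120), the bottle at (382,138) and the pliers at (160,287).
There are four dark candidates: (376,210) and (389,306) with a grey label, right of the tester, and (35,235) and (45,305) on the left. I'll enlarge them and measure their distances.

```bash
cat > h.py <<'E'
import numpy as np,cv2
def load(n): return dict(np.load(n))
def rays(d,uv):
    K=d["intrinsics"];k=float(d["k1"])
    m=cv2.undistortPoints(np.array(uv,float).reshape(-1,1,2),K,np.array([k,0,0,0,0.])).reshape(-1,2)
    R=d["R"];return -R.T@d["t"],np.c_[m,np.ones(len(m))]@R
def onz(d,uv,z):
    c,r=rays(d,uv);return c+r*((z-c[2])/r[:,2])[:,None]
def proj(d,X):
    p=np.atleast_2d(X)@d["R"].T+d["t"];m=p[:,:2]/p[:,2:];m=m*(1+float(d["k1"])*(m**2).sum(1,keepdims=True))
    K=d["intrinsics"];return m*[K[0,0],K[1,1]]+[K[0,2],K[1,2]]
def cloud(d):
    v,u=np.mgrid[:420,:560];c,r=rays(d,np.c_[u.ravel(),v.ravel()])
    return (c+r*d["depth"].reshape(-1,1)).reshape(420,560,3)
E
python3 - <<'E'
from h import *
d=load("top0.npz");P=cloud(d);im=d["pixels"]
for uv in [(376,210),(389,306),(35,235),(45,305)]:
    p=onz(d,[uv],.02)[0];print(uv,p.round(3),np.hypot(*p[:2]).round(3))
print("heights: plate",P[220,215],"tub floor",P[50,280],"table",P[260,300])
for c in [(376,210),(389,306)]:
    print(P[c[1],c[0]])
b=cv2.cvtColor(im,cv2.COLOR_RGB2BGR)
a=cv2.resize(b[170:350,330:430],None,fx=3,fy=3,interpolation=cv2.INTER_CUBIC)
l=cv2.resize(b[170:350,0:100],None,fx=3,fy=3,interpolation=cv2.INTER_CUBIC)
cv2.imwrite("pics/cand.png",np.hstack([a,l]))
E
```

```text
(376, 210) [ 0.523 -0.23   0.02 ] 0.572
(389, 306) [ 0.277 -0.263  0.02 ] 0.382
(35, 235) [0.452 0.663 0.02 ] 0.802
(45, 305) [0.269 0.631 0.02 ] 0.686
heights: plate [0.49530423 0.18765554 0.00812041] tub floor [ 0.95502131  0.02132359 -0.00411188] table [ 0.39260612 -0.03477569 -0.00367828]
[ 0.5219507  -0.22590342  0.04313703]
[ 0.27997287 -0.25851958  0.04184342]
```

View pics/cand.png

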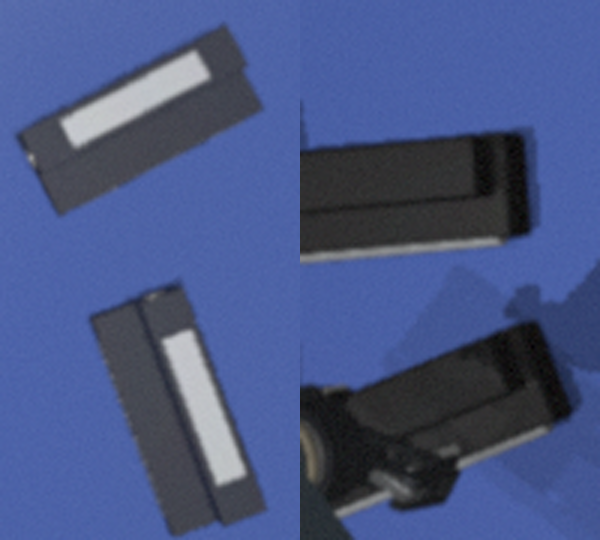

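The crop shows (376,210) and (389,306) are the stepped, grey-labelled cartridges. The left pair at (35,235) and (45,305) have a different shape: dark end caps and pale undersides. The one meant is (376,210). It lies right of the tester with its tall side away from the robot, and is farther from the base than its twin (0.57 m against 0.38 m). Next I measure poses.

Run:
```python
from h import *
d=load("top0.npz");P=cloud(d);im=d["pixels"].astype(int)
hsv=cv2.cvtColor(d["pixels"],cv2.COLOR_RGB2HSV)
def rect(mask,z,name):
    n,l,st,c=cv2.connectedComponentsWithStats(mask.astype(np.uint8));i=1+np.argmax(st[1:,4])
    cs,_=cv2.findContours((l==i).astype(np.uint8),cv2.RETR_EXTERNAL,cv2.CHAIN_APPROX_NONE)
    p=cs[0].reshape(-1,2);w=onz(d,p,z)[:,:2]
    r=cv2.minAreaRect((w*1000).astype(np.float32));print(name,np.round(r[0],1),np.round(r[1],1),round(r[2],2),'\n box px',np.round(cv2.boxPoints(cv2.minAreaRect(p)),1).tolist(),'\n',cv2.boxPoints(r).round(1).tolist());return r
roi=np.zeros((420,560),bool);roi[165:250,325:430]=1
nb=(hsv[...,1]<110)
rect(roi&nb,.0,"whole cart sil(z0)")
rect(roi&nb&(P[...,2]>.030),.042,"hopper top(depth)")
rect(roi&(hsv[...,2]>150)&(hsv[...,1]<60),.042,"label")
roi[:]=0;roi[140:250,140:290]=1
print("P samples plate/fence/stop",P[220,215,2],P[172,240,2],P[190,167,2],P[150,220,2])
rect(roi&(hsv[...,1]<60)&(hsv[...,2]>200)&(P[...,2]<.025),.012,"plate")
rect(roi&(hsv[...,1]<80)&(P[...,2]>.045)&(P[...,2]<.08)&(hsv[...,2]>190),.062,"fence top")
roi[:]=0;roi[160:220,155:180]=1
rect(roi&(hsv[...,2]<110)&(P[...,2]>.025),.042,"stop")
roi[:]=0;roi[165:185,195:230]=1
rect(roi&(hsv[...,0]<35)&(hsv[...,1]>70),.045,"bar")
```

```text
whole cart sil(z0) [ 524.7 -236.6] [ 84.2 210.5] 27.75 
 box px [[334.3999938964844, 214.10000610351562], [405.1000061035156, 177.39999389648438], [420.0, 206.0], [349.20001220703125, 242.8000030517578]] 
 [[438.3999938964844, -163.10000610351562], [536.4000244140625, -349.3999938964844], [610.9000244140625, -310.20001220703125], [512.9000244140625, -123.9000015258789]]
hopper top(depth) [ 540.9 -221. ] [ 40.  199.7] 27.72 
 box px [[335.6000061035156, 213.6999969482422], [404.79998779296875, 177.6999969482422], [412.1000061035156, 191.60000610351562], [342.8999938964844, 227.6999969482422]] 
 [[476.70001220703125, -142.0], [569.5999755859375, -318.70001220703125], [605.0999755859375, -300.1000061035156], [512.2000122070312, -123.30000305175781]]
label [ 541.  -222.5] [ 26.  129.4] 27.91 
 box px [[349.70001220703125, 209.8000030517578], [394.5, 186.3000030517578], [399.29998779296875, 195.3000030517578], [354.5, 218.8000030517578]] 
 [[499.20001220703125, -171.39999389648438], [559.7999877929688, -285.79998779296875], [582.7999877929688, -273.6000061035156], [522.2000122070312, -159
[... 768 characters left out ...]
75], [629.2000122070312, 345.29998779296875]]
stop [575.4 298.3] [ 4.3 93.4] 83.39 
 box px [[167.39999389648438, 205.89999389648438], [172.3000030517578, 169.89999389648438], [173.89999389648438, 170.10000610351562], [169.0, 206.10000610351562]] 
 [[528.7000122070312, 301.6000061035156], [621.5, 290.79998779296875], [622.0, 295.1000061035156], [529.2000122070312, 305.8999938964844]]
bar [611.4 193.5] [49.4  6. ] 83.1 
 box px [[201.8000030517578, 174.0], [202.0, 171.60000610351562], [221.10000610351562, 174.0], [220.8000030517578, 176.39999389648438]] 
 [[605.5, 169.3000030517578], [611.5, 168.60000610351562], [617.4000244140625, 217.60000610351562], [611.4000244140625, 218.39999389648438]]
```

```bash
cat > go.py <<'E'
import sys,numpy as np
from scipy.spatial.transform import Rotation as R
from station import manip
# args: x y z(mm) toolY-angle(deg) -> travel, turn for tool straight down
def go(x,y,z,a,s=None):
    s=s or manip.sense();r=R.from_quat(s["tool_rot"]);a=np.radians(a)
    ty=np.array([np.cos(a),np.sin(a),0]);tz=np.array([0,0,-1.]);T=R.from_matrix(np.c_[np.cross(ty,tz),ty,tz])
    p=r.inv().apply(np.array([x,y,z])/1000-s["tcp_pos"])/.8
    print("t",round(float(s["t"]),2),"tcp",np.round(np.array(s["tcp_pos"])*1000,1),"F",np.round(s["force"],1),"gap",round(float(s["finger_gap"]),3),"travel",p.round(4).tolist(),"turn",((r.inv()*T).as_rotvec()/np.pi).round(4).tolist())
if __name__=="__main__": go(*map(float,sys.argv[1:5]))
E
python3 go.py 541 -221 150 27.75
python3 - <<'E'
from h import *
d=load("top0.npz");hsv=cv2.cvtColor(d["pixels"],cv2.COLOR_RGB2HSV);P=cloud(d)
for v in (180,188,196):
    print(v,hsv[v,154:182,2].tolist(),(P[v,154:182,2]*1000).round().astype(int).tolist())
E
```

```text
t 0.1 tcp [282.  557.1 230.4] F [-0.1  0.8 -0.6] gap 1.002 travel [-0.7283, -0.7212, 0.1016] turn [-0.0006, 0.0001, 0.1966]
180 [231, 251, 251, 250, 250, 251, 251, 248, 213, 139, 116, 116, 120, 122, 122, 123, 124, 103, 71, 76, 146, 216, 249, 253, 252, 252, 252, 252] [-1, 9, 13, 10, 12, 9, 14, 8, 40, 43, 36, 46, 38, 41, 38, 43, 47, 41, 31, 21, 11, 10, 11, 16, 10, 10, 9, 4]
188 [253, 253, 252, 252, 252, 253, 246, 200, 134, 116, 120, 119, 117, 123, 127, 121, 96, 62, 84, 155, 212, 246, 252, 251, 251, 252, 252, 252] [10, 9, 7, 11, 6, 9, 13, 39, 39, 39, 42, 41, 45, 34, 41, 42, 46, 27, 19, 12, 7, 12, 10, 18, 12, 11, 10, 11]
196 [252, 252, 252, 252, 253, 245, 201, 135, 116, 116, 122, 119, 122, 126, 119, 93, 60, 80, 148, 216, 249, 253, 253, 253, 253, 253, 253, 253] [11, 15, 10, 13, 12, 7, 37, 39, 40, 40, 42, 41, 41, 45, 46, 42, 30, 17, 12, 13, 9, 16, 10, 9, 13, 12, 15, 10]
```

{"method": "apply_moves", "body": {
  "claw": [1,1,1,1,1],
  "travel": [
    [-0.73,-0.725,0.1],
    [-0.73,-0.725,0.1],
    [-0.73,-0.725,0.1],
    [-0.73,-0.725,0.1],
    [-0.73,-0.725,0.1]
  ],
  "turn": [
    [0,0,0.197],
    [0,0,0.197],
    [0,0,0.197],
    [0,0,0.197],
    [0,0,0.197]
  ]
}}

```text
t: 0.52
tcp_pos: [0.3474, 0.3589, 0.2107]
tool_rot: [0.52, 0.854, -0.0, -0.0]
force: [0.3, -0.8, 0.1]
finger_gap: 0.998
gripper_force: 0.0
```

```bash
python3 go.py 541 -221 150 27.75
python3 - <<'E'
from h import *
d=load("top0.npz")
x=np.array([.9935,-.1134]);y=np.array([.1134,.9935]);o=np.array([.5467,.1902])
for uv,z in [((173.,188),.012),((170.2,188),.042),((161.2,188),.042),((172.2,196),.012),((174.2,180),.012)]:
    p=onz(d,[uv],z)[0][:2]-o;print(uv,(p@x*1000).round(1),(p@y*1000).round(1))
E
```

```text
t 0.52 tcp [347.4 358.9 210.7] F [ 0.3 -0.8  0.1] gap 0.998 travel [-0.755, -0.1185, 0.0761] turn [-0.0002, 0.0001, -0.002]
(173.0, 188) 19.0 111.5
(170.2, 188) 16.0 111.9
(161.2, 188) 13.3 135.0
(172.2, 196) -2.1 110.8
(174.2, 180) 40.3 111.2
```

{"method": "apply_moves", "body": {
  "claw": [1,1,1,1,1],
  "travel": [
    [-0.755,-0.1185,0.076],
    [-0.755,-0.1185,0.076],
    [-0.755,-0.1185,0.076],
    [-0.755,-0.1185,0.076],
    [-0.755,-0.1185,0.076]
  ],
  "turn": [
    [0,0,-0.002],
    [0,0,-0.002],
    [0,0,-0.002],
    [0,0,-0.002],
    [0,0,-0.002]
  ]
}}

```text
t: 0.93
tcp_pos: [0.4142, 0.1626, 0.1903]
tool_rot: [0.515, 0.857, -0.0, -0.0]
force: [0.4, 0.4, 0.3]
finger_gap: 1.0
gripper_force: 0.0
```

```bash
python3 go.py 541 -221 150 27.75
```

```text
t 0.93 tcp [414.2 162.6 190.3] F [0.4 0.4 0.3] gap 1.0 travel [-0.4977, -0.0857, 0.0503] turn [-0.0001, -0.0, 0.0017]
```

{"method": "apply_moves", "body": {
  "claw": [1,1,1,1,1],
  "travel": [
    [-0.497,-0.086,0.05],
    [-0.497,-0.086,0.05],
    [-0.497,-0.086,0.05],
    [-0.497,-0.086,0.05],
    [-0.497,-0.086,0.05]
  ],
  "turn": [
    [0,0,0.001],
    [0,0,0.001],
    [0,0,0.001],
    [0,0,0.001],
    [0,0,0.001]
  ]
}}

```text
t: 1.35
tcp_pos: [0.4791, -0.0346, 0.1696]
tool_rot: [0.516, 0.856, -0.0, -0.0]
force: [1.5, 0.1, 0.4]
finger_gap: 1.0
gripper_force: 0.0
```

```bash
python3 go.py 541 -221 150 27.75
```

```text
t 1.35 tcp [479.1 -34.6 169.6] F [1.5 0.1 0.4] gap 1.0 travel [-0.2422, -0.0404, 0.0244] turn [-0.0001, -0.0002, 0.0005]
```

{"method": "apply_moves", "body": {
  "claw": [1,1,1,1,1],
  "travel": [
    [-0.242,-0.04,0.024],
    [-0.242,-0.04,0.024],
    [-0.242,-0.04,0.024],
    [-0.242,-0.04,0.024],
    [-0.242,-0.04,0.024]
  ],
  "turn": [
    [0,0,0],
    [0,0,0],
    [0,0,0],
    [0,0,0],
    [0,0,0]
  ]
}}

```text
t: 1.77
tcp_pos: [0.5421, -0.2224, 0.1502]
tool_rot: [0.517, 0.856, -0.0, 0.001]
force: [0.9, 0.4, -0.3]
finger_gap: 1.001
gripper_force: 0.0
```

```bash
python3 go.py 541 -221 150 27.75
python3 - <<'E'
from station import manip
import cv2,numpy as np
d=manip.snapshot("wrist");np.savez("w1.npz",**{k:np.array(v) for k,v in d.items()})
cv2.imwrite("pics/w1.png",cv2.cvtColor(d["pixels"],cv2.COLOR_RGB2BGR))
E
```

```text
t 1.77 tcp [ 542.1 -222.4  150.2] F [ 0.9  0.4 -0.3] gap 1.001 travel [0.0022, -0.0004, 0.0003] turn [0.0001, 0.0004, 0.0]
```

View pics/w1.png

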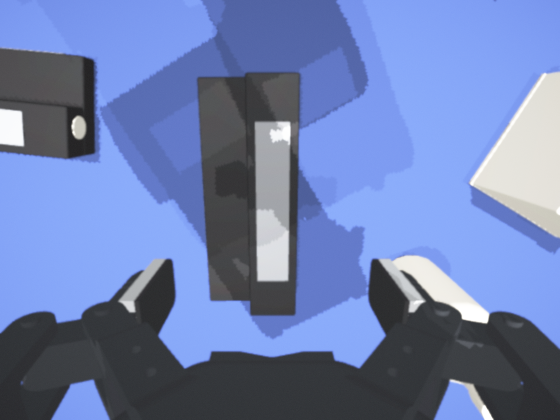

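The wrist view shows the open fingers straddling the hopper. Its top face spans (247,73), (300,73), (296,314) and (251,314), and the bottle is at (440,290), beyond the right finger. I'll check the hopper centre from here.

Run:
```python
from h import *
d=load("w1.npz");p=onz(d,[(247,73),(300,72.5),(296,314.5),(251,314.5)],.042)[:,:2]*1000
print(p.round(1),p.mean(0).round(1));v=p[0]+p[1]-p[2]-p[3];print(np.degrees(np.arctan2(-v[0],v[1])),np.linalg.norm(v)/2,np.linalg.norm(p[0]-p[1]),np.linalg.norm(p[2]-p[3]))
s=onz(load("side0.npz"),[(404,300)],0.02);print(s)
```

```text
[[ 479.5 -141.5]
 [ 513.2 -123.4]
 [ 606.4 -298.3]
 [ 571.4 -316.8]] [ 542.6 -220. ]
27.857197049150518 198.03010285947332 38.202640571010896 39.571974548430354
[[ 0.72434428 -0.24423714  0.02      ]]
```

```bash
python3 go.py 541.8 -220.5 20 27.8
```

```text
t 1.82 tcp [ 544.8 -228.   150.1] F [ 2.6 -2.9  0.8] gap 0.998 travel [0.0114, 0.0007, 0.1626] turn [0.0006, 0.0026, -0.001]
```

{"method": "apply_moves", "body": {
  "claw": [1,1,1,1,1],
  "travel": [
    [0,0,0.04],
    [0,0,0.08],
    [0,0,0.11],
    [0,0,0.11],
    [0,0,0.11]
  ],
  "turn": [
    [0,0,0],
    [0,0,0],
    [0,0,0],
    [0,0,0],
    [0,0,0]
  ]
}}

```text
t: 2.23
tcp_pos: [0.5401, -0.2177, 0.0615]
tool_rot: [0.516, 0.857, 0.0, -0.002]
force: [0.1, -0.5, 0.7]
finger_gap: 1.001
gripper_force: 0.0
```

```bash
python3 go.py 541.8 -220.5 20 27.8
```

```text
t 2.23 tcp [ 540.1 -217.7   61.5] F [ 0.1 -0.5  0.7] gap 1.001 travel [-0.0042, 0.0003, 0.0519] turn [-0.0006, -0.0011, 0.0003]
```

{"method": "apply_moves", "body": {
  "claw": [1,1,1,1,1],
  "travel": [
    [-0.002,0,0.025],
    [-0.002,0,0.05],
    [-0.002,0,0.05],
    [-0.002,0,0.05],
    [-0.002,0,0.05]
  ],
  "turn": [
    [0,0,0],
    [0,0,0],
    [0,0,0],
    [0,0,0],
    [0,0,0]
  ]
}}

```text
t: 2.65
tcp_pos: [0.5431, -0.2205, 0.0247]
tool_rot: [0.516, 0.857, -0.0, 0.002]
force: [0.8, -0.8, 0.6]
finger_gap: 1.001
gripper_force: 0.0
```

```bash
python3 go.py 541.8 -220.5 20 27.8
```

```text
t 2.65 tcp [ 543.1 -220.5   24.7] F [ 0.8 -0.8  0.6] gap 1.001 travel [0.0008, -0.0015, 0.0058] turn [0.0005, 0.0008, 0.0004]
```

Well aligned. I lower the last few millimetres and close.

{"method": "apply_moves", "body": {
  "claw": [1,-1,-1,-1,-1],
  "travel": [
    [0,-0.001,0.005],
    [0,-0.001,0.005],
    [0,-0.001,0.005],
    [0,-0.001,0.005],
    [0,-0.001,0.005]
  ],
  "turn": [
    [0,0,0],
    [0,0,0],
    [0,0,0],
    [0,0,0],
    [0,0,0]
  ],
  "newtons": 40
}}

```text
t: 3.07
tcp_pos: [0.5416, -0.2205, 0.0193]
tool_rot: [0.516, 0.856, 0.0, 0.0]
force: [-4.8, 3.1, 25.5]
finger_gap: 0.458
gripper_force: 39.1
```

{"method": "apply_moves", "body": {
  "claw": [-1,-1,-1,-1],
  "travel": [
    [0,0,0],
    [0,0,0],
    [0,0,0],
    [0,0,0]
  ],
  "turn": [
    [0,0,0],
    [0,0,0],
    [0,0,0],
    [0,0,0]
  ]
}}

```text
t: 3.4
tcp_pos: [0.5418, -0.2205, 0.0193]
tool_rot: [0.516, 0.856, 0.0, 0.001]
force: [0.6, 0.4, 5.2]
finger_gap: 0.46
gripper_force: 43.6
```

{"method": "apply_moves", "body": {
  "claw": [-1,-1,-1,-1],
  "travel": [
    [0,0,-0.02],
    [0,0,-0.06],
    [0,0,-0.11],
    [0,0,-0.12]
  ],
  "turn": [
    [0,0,0],
    [0,0,0],
    [0,0,0],
    [0,0,0]
  ]
}}

```text
t: 3.73
tcp_pos: [0.5433, -0.2218, 0.1187]
tool_rot: [0.516, 0.857, -0.0, 0.003]
force: [2.0, -1.3, -3.8]
finger_gap: 0.459
gripper_force: 42.5
```

```bash
python3 go.py 544.3 195.5 115 -6.5
```

```text
t 3.73 tcp [ 543.3 -221.8  118.7] F [ 2.  -1.3 -3.8] gap 0.459 travel [0.4605, 0.245, 0.0025] turn [0.0015, 0.0016, 0.191]
```

{"method": "apply_moves", "body": {
  "claw": [-1,-1,-1,-1,-1],
  "travel": [
    [0.02,0.01,0],
    [0.055,0.03,0],
    [0.1,0.053,0],
    [0.145,0.077,0],
    [0.19,0.1,0]
  ],
  "turn": [
    [0,0,0.01],
    [0,0,0.025],
    [0,0,0.045],
    [0,0,0.065],
    [0,0,0.085]
  ]
}}

```text
t: 4.15
tcp_pos: [0.5394, -0.0471, 0.1132]
tool_rot: [0.627, 0.779, -0.001, -0.002]
force: [0.7, 0.9, -5.5]
finger_gap: 0.46
gripper_force: 42.5
```

```bash
python3 go.py 544.3 195.5 115 -6.5
```

```text
t 4.15 tcp [539.4 -47.1 113.2] F [ 0.7  0.9 -5.5] gap 0.46 travel [0.295, 0.0706, -0.002] turn [-0.001, -0.0003, 0.1045]
```

{"method": "apply_moves", "body": {
  "claw": [-1,-1,-1,-1,-1],
  "travel": [
    [0.05,0.012,0],
    [0.1,0.024,0],
    [0.15,0.036,0],
    [0.195,0.047,0],
    [0.23,0.055,0]
  ],
  "turn": [
    [0,0,0.02],
    [0,0,0.04],
    [0,0,0.06],
    [0,0,0.08],
    [0,0,0.1]
  ]
}}

```text
t: 4.57
tcp_pos: [0.5421, 0.1434, 0.1131]
tool_rot: [0.74, 0.672, -0.001, -0.001]
force: [0.9, -1.5, -5.0]
finger_gap: 0.459
gripper_force: 42.5
```

```bash
python3 go.py 544.3 195.5 115 -6.5
```

```text
t 4.57 tcp [542.1 143.4 113.1] F [ 0.9 -1.5 -5. ] gap 0.459 travel [0.0651, -0.0036, -0.0024] turn [-0.0011, 0.0001, 0.0055]
```

{"method": "apply_moves", "body": {
  "claw": [-1,-1,-1,-1,-1],
  "travel": [
    [0.025,-0.001,0],
    [0.05,-0.003,0],
    [0.058,-0.003,0],
    [0.058,-0.003,0],
    [0.058,-0.003,0]
  ],
  "turn": [
    [0,0,0.003],
    [0,0,0.004],
    [0,0,0.005],
    [0,0,0.005],
    [0,0,0.005]
  ]
}}

```text
t: 4.98
tcp_pos: [0.545, 0.1865, 0.1136]
tool_rot: [0.745, 0.667, -0.001, -0.0]
force: [-0.8, -0.2, -4.7]
finger_gap: 0.462
gripper_force: 42.5
```

```bash
python3 go.py 544.3 195.5 60 -6.5
python3 - <<'E'
from station import manip
import cv2,numpy as np
for n in("wrist","top"):
    d=manip.snapshot(n);np.savez(n+"2.npz",**{k:np.array(v) for k,v in d.items()})
    cv2.imwrite(f"pics/{n}2.png",cv2.cvtColor(d["pixels"],cv2.COLOR_RGB2BGR))
E
python3 go.py 544.3 195.5 60 -6.5
```

```text
t 4.98 tcp [545.  186.5 113.6] F [-0.8 -0.2 -4.7] gap 0.462 travel [0.0112, -0.0019, 0.067] turn [-0.0007, 0.0005, 0.0013]
t 5.08 tcp [545.5 185.7 114.1] F [-0.1  0.2 -5. ] gap 0.459 travel [0.0121, -0.0027, 0.0676] turn [-0.0005, 0.0003, 0.0006]
```

View pics/wrist2.png

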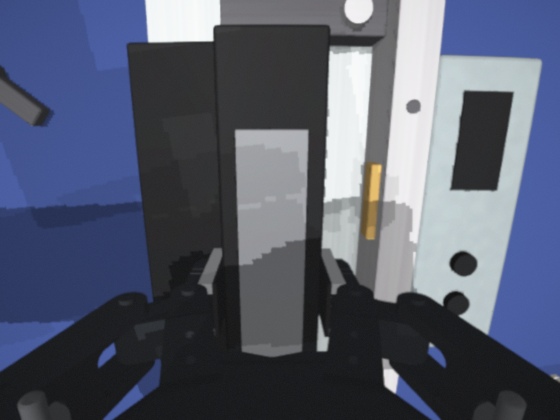

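The wrist view shows the cartridge level in the grip. Its left end is at row 27, the stop's edge is at row 37 (331 to 383), and the bar is at (373,200) in front of the fence. I'll check yaw against the fence and the gap to the stop.

Run:
```python
from h import *
from station import manip
d=load("wrist2.npz");g=cv2.cvtColor(d["pixels"],cv2.COLOR_RGB2GRAY).astype(int)
xh=np.array([.9935,-.1134]);yh=np.array([.1134,.9935]);o=np.array([546.7,190.2])
def J(uv,z):
    p=onz(d,uv,z)[:,:2]*1000-o;return np.c_[p@xh,p@yh].round(1)
def edge(row,a,b):
    q=np.diff(cv2.GaussianBlur(g.astype(np.float32),(3,3),0)[row,a:b]);return a+.5+np.argmax(np.abs(q))
rows=[60,90,120,150,250,280]
f=[(edge(r,382,405),r) for r in rows];print("fence top edge",J(f,.062).tolist())
z=.113-.019+.042
l=[(edge(r,318,335),r) for r in (50,80,110,140,170,200)];print(l);print("hopper back edge",J(l,z).tolist())
e=[(u,27) for u in (220,325)];print("hopper left end",J(e,z).tolist())
print("stop",J([(331,38),(380,38)],.042).tolist(), J([(331,43),(380,43)],.012).tolist())
print(g[20:60,350].tolist())
```

```text
fence top edge [[66.5, 96.7], [66.2, 80.8], [66.5, 64.2], [66.3, 47.0], [81.7, -16.5], [82.2, -37.9]]
[(np.float64(329.5), 50), (np.float64(327.5), 80), (np.float64(327.5), 110), (np.float64(325.5), 140), (np.float64(325.5), 170), (np.float64(323.5), 200)]
hopper back edge [[17.5, 87.0], [17.2, 77.3], [17.7, 67.2], [17.4, 56.8], [17.9, 45.8], [17.7, 34.4]]
hopper left end [[-19.6, 94.1], [15.7, 94.3]]
stop [[33.2, 112.0], [62.9, 112.5]] [[38.3, 115.5], [72.2, 116.1]]
[186, 126, 96, 93, 92, 92, 92, 92, 100, 113, 115, 117, 117, 113, 97, 70, 50, 43, 43, 43, 43, 44, 43, 41, 44, 62, 103, 146, 162, 169, 170, 178, 208, 231, 236, 236, 236, 236, 236, 236]
```

{"method": "apply_moves", "body": {
  "claw": [-1,-1,-1,-1,-1],
  "travel": [
    [0.005,0,0.02],
    [0.012,0,0.05],
    [0.013,0,0.08],
    [0.013,0,0.09],
    [0.013,0,0.09]
  ],
  "turn": [
    [0,0,0],
    [0,0,0],
    [0,0,0],
    [0,0,0],
    [0,0,0]
  ]
}}

```text
t: 5.5
tcp_pos: [0.5452, 0.1958, 0.0405]
tool_rot: [0.746, 0.666, -0.003, -0.002]
force: [-0.6, -0.5, -3.9]
finger_gap: 0.46
gripper_force: 42.4
```

{"method": "apply_moves", "body": {
  "claw": [-1,-1,-1,-1,-1],
  "travel": [
    [0,0,0.003],
    [0,0,0.006],
    [0,0,0.009],
    [0,0,0.01],
    [0,0,0.01]
  ],
  "turn": [
    [0,0,0],
    [0,0,0],
    [0,0,0],
    [0,0,0],
    [0,0,0]
  ]
}}

```text
t: 5.92
tcp_pos: [0.5474, 0.1973, 0.0353]
tool_rot: [0.745, 0.667, 0.0, 0.0]
force: [-0.0, 0.5, -5.9]
finger_gap: 0.458
gripper_force: 42.5
```

```bash
python3 go.py 545 195.5 32 -6.5
```

```text
t 5.92 tcp [547.4 197.3  35.3] F [-0.   0.5 -5.9] gap 0.458 travel [-0.0026, -0.0027, 0.0042] turn [0.0003, -0.0001, 0.0009]
```

{"method": "apply_moves", "body": {
  "claw": [-1,-1,-1,-1,-1],
  "travel": [
    [0.003,0,0.002],
    [0.005,-0.001,0.004],
    [0.005,-0.002,0.005],
    [0.005,-0.003,0.005],
    [0.005,-0.003,0.005]
  ],
  "turn": [
    [0,0,0],
    [0,0,0],
    [0,0,0],
    [0,0,0],
    [0,0,0]
  ]
}}

```text
t: 6.33
tcp_pos: [0.5462, 0.2019, 0.0314]
tool_rot: [0.745, 0.667, 0.001, 0.001]
force: [2.1, 1.6, -1.6]
finger_gap: 0.459
gripper_force: 42.9
```

```bash
python3 go.py 545 201.5 32 -6.5
```

```text
t 6.33 tcp [546.2 201.9  31.4] F [ 2.1  1.6 -1.6] gap 0.459 travel [-0.0007, -0.0015, -0.0007] turn [0.0008, -0.0003, 0.001]
```

{"method": "apply_moves", "body": {
  "claw": [-1,-1,-1],
  "travel": [
    [0.0012,0,0],
    [0.0024,0,0],
    [0.0024,0,0]
  ],
  "turn": [
    [0,0,0],
    [0,0,0],
    [0,0,0]
  ]
}}

```text
t: 6.58
tcp_pos: [0.5459, 0.2029, 0.0313]
tool_rot: [0.745, 0.667, 0.0, 0.001]
force: [1.9, -3.5, 3.2]
finger_gap: 0.461
gripper_force: 43.4
```

```bash
python3 go.py 545 201.5 32 -6.5
```

```text
t 6.58 tcp [545.9 202.9  31.3] F [ 1.9 -3.5  3.2] gap 0.461 travel [-0.0019, -0.0009, -0.0008] turn [0.0003, 0.0002, 0.0011]
```

{"method": "apply_moves", "body": {
  "claw": [-1,-1,-1],
  "travel": [
    [0.0012,0,0],
    [0.002,0,0],
    [0.002,0,0]
  ],
  "turn": [
    [0,0,0],
    [0,0,0],
    [0,0,0]
  ]
}}

```text
t: 6.83
tcp_pos: [0.5457, 0.2044, 0.0313]
tool_rot: [0.745, 0.667, -0.0, 0.0]
force: [0.7, -5.2, 5.1]
finger_gap: 0.459
gripper_force: 43.6
```

```bash
python3 go.py 545 201.5 32 -6.5
```

```text
t 6.83 tcp [545.7 204.4  31.3] F [ 0.7 -5.2  5.1] gap 0.459 travel [-0.0037, -0.0005, -0.0008] turn [0.0002, 0.0003, 0.001]
```

{"method": "apply_moves", "body": {
  "claw": [-1,-1,-1],
  "travel": [
    [0.0012,0,0],
    [0.0025,0,0],
    [0.0025,0,0]
  ],
  "turn": [
    [0,0,0],
    [0,0,0],
    [0,0,0]
  ]
}}

```text
t: 7.08
tcp_pos: [0.5457, 0.2046, 0.0313]
tool_rot: [0.745, 0.667, -0.001, 0.001]
force: [0.3, -12.0, 6.5]
finger_gap: 0.464
gripper_force: 43.8
```

```bash
python3 go.py 545 201.5 32 -6.5;  python3 - <<'E'
from station import manip
import cv2,numpy as np
n="wrist"
d=manip.snapshot(n);np.savez(n+"3.npz",**{k:np.array(v) for k,v in d.items()})
cv2.imwrite(f"pics/{n}3.png",cv2.cvtColor(cv2.resize(d["pixels"][0:150,130:410],None,fx=2.5,fy=2.5),cv2.COLOR_RGB2BGR))
E
```

```text
t 7.08 tcp [545.7 204.6  31.3] F [  0.3 -12.    6.5] gap 0.464 travel [-0.004, -0.0005, -0.0008] turn [-0.0001, 0.0011, 0.0012]
```

View pics/wrist3.png

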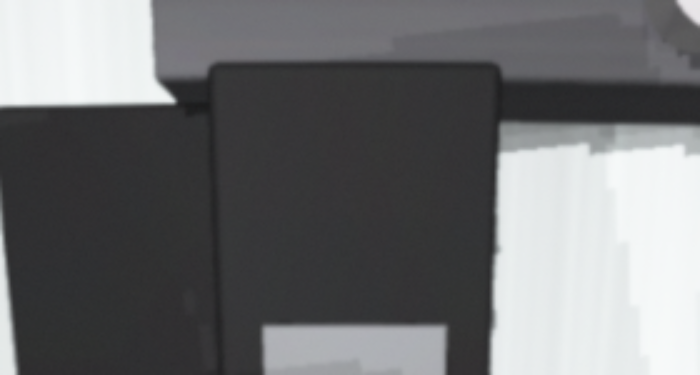

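Firm contact with the stop: force rose to 12 N with no motion, and the image shows the left end (row 25) against the stop. I ease off and release.

{"method": "apply_moves", "body": {
  "claw": [-1,-1,0.4,0.4,0.4],
  "travel": [
    [-0.002,0,-0.001],
    [-0.002,0,-0.001],
    [-0.002,0,-0.001],
    [-0.002,0,-0.001],
    [-0.002,0,-0.001]
  ],
  "turn": [
    [0,0,0],
    [0,0,0],
    [0,0,0],
    [0,0,0],
    [0,0,0]
  ]
}}

```text
t: 7.55
tcp_pos: [0.5452, 0.2061, 0.0314]
tool_rot: [0.745, 0.667, 0.0, -0.0]
force: [0.2, 0.2, -0.1]
finger_gap: 0.7
gripper_force: 0.0
```

{"method": "apply_moves", "body": {
  "claw": [0.4,0.4,0.4,0.4,0.4],
  "travel": [
    [0,0,0],
    [0,0,-0.02],
    [0,0,-0.05],
    [0,0,-0.08],
    [0,0,-0.08]
  ],
  "turn": [
    [0,0,0],
    [0,0,0],
    [0,0,0],
    [0,0,0],
    [0,0,0]
  ]
}}

```text
t: 7.97
tcp_pos: [0.5484, 0.2065, 0.0997]
tool_rot: [0.745, 0.667, 0.004, 0.002]
force: [0.7, 0.3, 0.6]
finger_gap: 0.7
gripper_force: 0.0
```

```bash
python3 - <<'E'
from station import manip
from h import *
n="wrist"
d=manip.snapshot(n);np.savez(n+"4.npz",**{k:np.array(v) for k,v in d.items()})
cv2.imwrite(f"pics/{n}4.png",cv2.cvtColor(d["pixels"],cv2.COLOR_RGB2BGR))
E
python3 go.py 545 201.5 100 83.5
```

```text
t 8.02 tcp [547.4 206.3  98. ] F [-0.3  0.9 -0.1] gap 0.697 travel [-0.0062, -0.0023, -0.0025] turn [0.0018, 0.0009, -0.499]
```

View pics/wrist4.png

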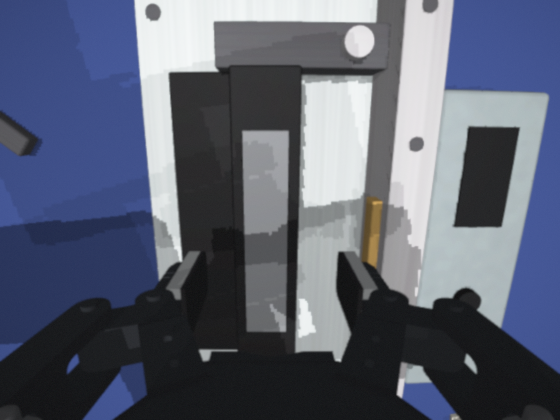

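The cartridge lies flat on the plate with its left end (row 66) at the stop's face (row 70). It is parallel to the fence, and the fingers are clear. Now I turn the tool 90 degrees so the two fingers spread along the step, above the ledge.

```bash
python3 go.py 506.4 207.4 100 83.5
```

```text
t 8.02 tcp [547.4 206.3  98. ] F [-0.3  0.9 -0.1] gap 0.697 travel [-0.0042, -0.0511, -0.0028] turn [0.0018, 0.0009, -0.499]
```

{"method": "apply_moves", "body": {
  "claw": [0.4,0.4,0.4,0.4,0.4],
  "travel": [
    [0,-0.02,0],
    [0,-0.05,0],
    [0,-0.05,0],
    [0,-0.05,0],
    [0,-0.05,0]
  ],
  "turn": [
    [0,0,-0.499],
    [0,0,-0.499],
    [0,0,-0.499],
    [0,0,-0.499],
    [0,0,-0.499]
  ]
}}

```text
t: 8.43
tcp_pos: [0.5044, 0.2101, 0.0946]
tool_rot: [0.501, 0.865, -0.001, -0.001]
force: [0.4, 1.0, 0.0]
finger_gap: 0.7
gripper_force: 0.0
```

```bash
python3 go.py 506.4 207.4 100 83.5
```

```text
t 8.43 tcp [504.4 210.1  94.6] F [0.4 1.  0. ] gap 0.7 travel [-0.0042, 0.0004, -0.0067] turn [-0.0005, -0.0006, -0.298]
```

{"method": "apply_moves", "body": {
  "claw": [0.4,0.4,0.4,0.4,0.4],
  "travel": [
    [-0.004,0,0],
    [-0.004,0,0],
    [-0.004,0,0],
    [-0.004,0,0],
    [-0.004,0,0]
  ],
  "turn": [
    [0,0,-0.298],
    [0,0,-0.298],
    [0,0,-0.298],
    [0,0,-0.298],
    [0,0,-0.298]
  ]
}}

```text
t: 8.85
tcp_pos: [0.5065, 0.2072, 0.0945]
tool_rot: [0.211, 0.977, -0.0, -0.001]
force: [-0.0, 0.2, 0.2]
finger_gap: 0.698
gripper_force: 0.0
```

```bash
python3 go.py 506.4 207.4 100 83.5
```

```text
t 8.85 tcp [506.5 207.2  94.5] F [-0.   0.2  0.2] gap 0.698 travel [0.0002, 0.0002, -0.0069] turn [-0.0002, -0.0007, -0.0992]
```

{"method": "apply_moves", "body": {
  "claw": [0.4,0.4,0.4,0.4,0.4],
  "travel": [
    [0,0,0],
    [0,0,0],
    [0,0,0.02],
    [0,0,0.05],
    [0,0,0.06]
  ],
  "turn": [
    [0,0,-0.099],
    [0,0,-0.099],
    [0,0,-0.099],
    [0,0,-0.099],
    [0,0,-0.099]
  ]
}}

```text
t: 9.27
tcp_pos: [0.5052, 0.2068, 0.0447]
tool_rot: [0.06, 0.998, -0.001, -0.003]
force: [-1.1, 0.3, 0.0]
finger_gap: 0.696
gripper_force: 0.0
```

```bash
python3 - <<'E'
from station import manip
from h import *
n="wrist"
d=manip.snapshot(n);np.savez(n+"5.npz",**{k:np.array(v) for k,v in d.items()})
cv2.imwrite(f"pics/{n}5.png",cv2.cvtColor(d["pixels"],cv2.COLOR_RGB2BGR))
E
python3 go.py 506.4 207.4 36 83.5
```

```text
t 9.32 tcp [504.6 206.7  44.1] F [-0.3  0.3 -0.9] gap 0.698 travel [-0.0022, 0.0012, 0.0101] turn [-0.0007, -0.0022, -0.0023]
```

View pics/wrist5.png

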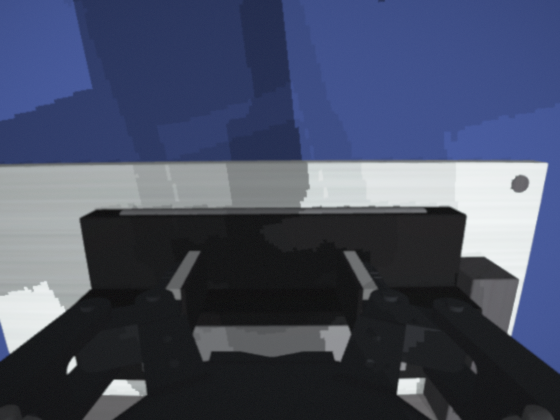

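The view looks from above with the robot side at the top. The fingers at (185,270) and (360,270) stand over the ledge in front of the step, and the stop is at (490,290). I lower to touch the ledge.

{"method": "apply_moves", "body": {
  "claw": [0.4,0.4,0.4,0.4,0.4],
  "travel": [
    [0,0,0.005],
    [0,0,0.01],
    [0,0,0.013],
    [0,0,0.016],
    [0,0,0.016]
  ],
  "turn": [
    [0,0,0],
    [0,0,0],
    [0,0,0],
    [0,0,0],
    [0,0,0]
  ]
}}

```text
t: 9.73
tcp_pos: [0.5075, 0.2071, 0.0349]
tool_rot: [0.06, 0.998, 0.0, 0.0]
force: [1.4, -0.6, 0.6]
finger_gap: 0.696
gripper_force: 0.0
```

```bash
python3 go.py 506.4 207.4 26 83.5
```

```text
t 9.73 tcp [507.5 207.1  34.9] F [ 1.4 -0.6  0.6] gap 0.696 travel [0.0014, 0.0002, 0.0111] turn [0.0, 0.0001, -0.0022]
```

{"method": "apply_moves", "body": {
  "claw": [0.4,0.4,0.4,0.4,0.4],
  "travel": [
    [0,0,0.003],
    [0,0,0.006],
    [0,0,0.009],
    [0,0,0.009],
    [0,0,0.009]
  ],
  "turn": [
    [0,0,-0.002],
    [0,0,-0.002],
    [0,0,-0.002],
    [0,0,-0.002],
    [0,0,-0.002]
  ]
}}

```text
t: 10.15
tcp_pos: [0.5073, 0.207, 0.0274]
tool_rot: [0.057, 0.998, -0.0, -0.0]
force: [0.1, 0.5, -0.6]
finger_gap: 0.697
gripper_force: 0.0
```

```bash
python3 go.py 506.4 207.4 26 83.5
```

```text
t 10.15 tcp [507.3 207.   27.4] F [ 0.1  0.5 -0.6] gap 0.697 travel [0.0011, 0.0003, 0.0018] turn [-0.0, -0.0001, -0.0002]
```

{"method": "apply_moves", "body": {
  "claw": [0.4,0.4,0.4,0.4,0.4],
  "travel": [
    [0,0,0.0015],
    [0,0,0.003],
    [0,0,0.0045],
    [0,0,0.0045],
    [0,0,0.0045]
  ],
  "turn": [
    [0,0,0],
    [0,0,0],
    [0,0,0],
    [0,0,0],
    [0,0,0]
  ]
}}

```text
t: 10.57
tcp_pos: [0.5075, 0.2071, 0.025]
tool_rot: [0.057, 0.998, 0.0, 0.0]
force: [-0.9, -0.9, 7.8]
finger_gap: 0.698
gripper_force: 3.9
```

```bash
python3 go.py 506.4 207.4 26 83.5
```

```text
t 10.57 tcp [507.5 207.1  25. ] F [-0.9 -0.9  7.8] gap 0.698 travel [0.0015, 0.0002, -0.0012] turn [0.0, 0.0002, -0.0002]
```

Contact with the ledge: 7.8 N at z = 25 mm. I raise slightly and advance low towards the step face.

{"method": "apply_moves", "body": {
  "claw": [0.4,0.4,0.4,0.4,0.4],
  "travel": [
    [0,0,-0.0022],
    [-0.004,0,-0.0022],
    [-0.008,0,-0.0022],
    [-0.012,0,-0.0022],
    [-0.016,0,-0.0022]
  ],
  "turn": [
    [0,0,0],
    [0,0,0],
    [0,0,0],
    [0,0,0],
    [0,0,0]
  ]
}}

```text
t: 10.98
tcp_pos: [0.5178, 0.2055, 0.0253]
tool_rot: [0.057, 0.998, -0.0, -0.003]
force: [-5.1, 1.0, 3.8]
finger_gap: 0.703
gripper_force: 2.6
```

```bash
cat > jig.py <<'E'
from station import manip
import numpy as np
s=manip.sense();p=np.array(s["tcp_pos"])*1000-[546.7,190.2,0];f=s["force"]
c,n=.9935,.1134
print("t",round(float(s["t"]),2),"jig xyz",np.round([p[0]*c-p[1]*n,p[0]*n+p[1]*c,p[2]],1),"Fjig",np.round([f[0]*c-f[1]*n,f[0]*n+f[1]*c,f[2]],1),"M",np.round(s["ft_torque"],2))
E
python3 jig.py
```

```text
t 10.98 jig xyz [-30.5  11.9  25.3] Fjig [-5.2  0.5  3.8] M [ 0.09  0.75 -0.01]
```

{"method": "apply_moves", "body": {
  "claw": [0.4,0.4,0.4,0.4,0.4],
  "travel": [
    [-0.004,0.0005,0],
    [-0.009,0.001,0],
    [-0.014,0.001,0],
    [-0.019,0.001,0],
    [-0.024,0.001,0]
  ],
  "turn": [
    [0,0,0],
    [0,0,0],
    [0,0,0],
    [0,0,0],
    [0,0,0]
  ]
}}

```text
t: 11.4
tcp_pos: [0.5361, 0.2038, 0.0252]
tool_rot: [0.057, 0.998, -0.001, -0.004]
force: [-5.6, -0.2, 4.1]
finger_gap: 0.7
gripper_force: 3.1
```

```bash
python3 jig.py
```

```text
t 11.4 jig xyz [-12.1  12.3  25.2] Fjig [-5.6 -0.9  4.1] M [0.08 0.88 0.05]
```

{"method": "apply_moves", "body": {
  "claw": [0.4,0.4,0.4,0.4],
  "travel": [
    [-0.005,0.0005,0],
    [-0.01,0.001,0],
    [-0.015,0.001,0],
    [-0.0175,0.001,0]
  ],
  "turn": [
    [0,0,0],
    [0,0,0],
    [0,0,0],
    [0,0,0]
  ]
}}

```text
t: 11.73
tcp_pos: [0.5486, 0.2024, 0.0252]
tool_rot: [0.057, 0.998, -0.001, -0.005]
force: [-9.3, -2.0, 8.1]
finger_gap: 0.698
gripper_force: 5.6
```

```bash
python3 jig.py;  python3 - <<'E'
from station import manip
from h import *
n="top"
d=manip.snapshot(n);np.savez(n+"6.npz",**{k:np.array(v) for k,v in d.items()})
cv2.imwrite(f"pics/{n}6.png",cv2.cvtColor(cv2.resize(d["pixels"][120:260,130:310],None,fx=4,fy=4,interpolation=cv2.INTER_CUBIC),cv2.COLOR_RGB2BGR))
E
```

```text
t 11.73 jig xyz [ 0.5 12.4 25.2] Fjig [-9.  -3.   8.1] M [-0.08  1.27  0.11]
```

View pics/top6.png

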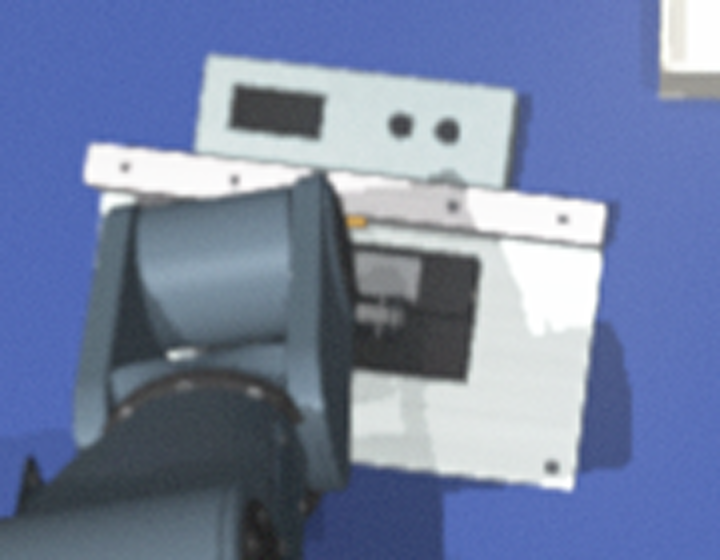

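The top crop shows the cartridge still parallel to the fence. Its hopper back edge is at (430,250), about 10 mm short of the bar at (355,222). I keep pushing.

{"method": "apply_moves", "body": {
  "claw": [0.4,0.4,0.4,0.4,0.4],
  "travel": [
    [-0.003,0,0],
    [-0.006,0,0],
    [-0.009,0,0],
    [-0.012,0,0],
    [-0.012,0,0]
  ],
  "turn": [
    [0,0,0],
    [0,0,0],
    [0,0,0],
    [0,0,0],
    [0,0,0]
  ]
}}

```text
t: 12.2
tcp_pos: [0.5582, 0.2014, 0.0252]
tool_rot: [0.057, 0.998, -0.001, -0.005]
force: [-7.9, -2.7, 7.7]
finger_gap: 0.699
gripper_force: 5.3
```

```bash
python3 jig.py
```

```text
t 12.2 jig xyz [10.2 12.4 25.2] Fjig [-7.5 -3.6  7.7] M [-0.19  1.16  0.15]
```

{"method": "apply_moves", "body": {
  "claw": [0.4,0.4,0.4,0.4],
  "travel": [
    [-0.0025,0,0.0005],
    [-0.005,0,0.0005],
    [-0.007,0,0.0005],
    [-0.007,0,0.0005]
  ],
  "turn": [
    [0,0,0],
    [0,0,0],
    [0,0,0],
    [0,0,0]
  ]
}}

```text
t: 12.53
tcp_pos: [0.5598, 0.2012, 0.0252]
tool_rot: [0.057, 0.998, -0.002, -0.009]
force: [-15.5, -2.0, 14.9]
finger_gap: 0.704
gripper_force: 11.6
```

```bash
python3 jig.py
```

```text
t 12.53 jig xyz [11.8 12.4 25.2] Fjig [-15.2  -3.8  14.9] M [0.19 2.03 0.04]
```

{"method": "apply_moves", "body": {
  "claw": [0.4,0.4,0.4],
  "travel": [
    [-0.002,0,0],
    [-0.004,0,0],
    [-0.004,0,0]
  ],
  "turn": [
    [0,0,0],
    [0,0,0],
    [0,0,0]
  ]
}}

```text
t: 12.78
tcp_pos: [0.5616, 0.2009, 0.0252]
tool_rot: [0.057, 0.998, -0.002, -0.01]
force: [-17.8, -0.2, 17.4]
finger_gap: 0.697
gripper_force: 12.6
```

```bash
python3 jig.py;  python3 - <<'E'
from station import manip
from h import *
for n in("top","side"):
    d=manip.snapshot(n);np.savez(n+"7.npz",**{k:np.array(v) for k,v in d.items()})
d=load("top7.npz");a=cv2.resize(d["pixels"][140:240,200:300],None,fx=4,fy=4,interpolation=cv2.INTER_CUBIC)
d=load("side7.npz");b=cv2.resize(d["pixels"][130:230,250:350],None,fx=4,fy=4,interpolation=cv2.INTER_CUBIC)
cv2.imwrite("pics/c7.png",cv2.cvtColor(np.hstack([a,b]),cv2.COLOR_RGB2BGR))
E
```

```text
t 12.78 jig xyz [13.6 12.4 25.2] Fjig [-17.6  -2.2  17.4] M [0.3  2.46 0.08]
```

View pics/c7.png

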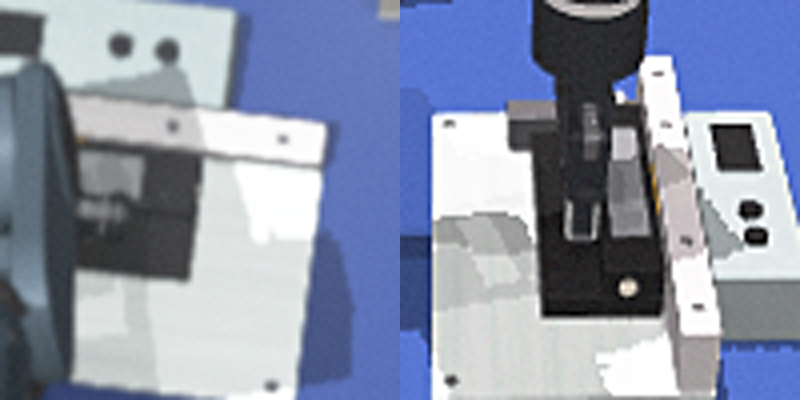

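The cartridge is almost at the fence, with a sliver of gap in the left crop at (130,150) and some bar still visible. I push further.

{"method": "apply_moves", "body": {
  "claw": [0.4,0.4,0.4],
  "travel": [
    [-0.002,0.0005,-0.0004],
    [-0.004,0.001,-0.0008],
    [-0.004,0.001,-0.0008]
  ],
  "turn": [
    [0,0,0],
    [0,0,0],
    [0,0,0]
  ]
}}

```text
t: 13.13
tcp_pos: [0.5637, 0.2007, 0.0253]
tool_rot: [0.057, 0.998, -0.002, -0.012]
force: [-18.3, -3.2, 16.0]
finger_gap: 0.699
gripper_force: 13.5
```

```bash
python3 jig.py
```

```text
t 13.13 jig xyz [15.7 12.3 25.3] Fjig [-17.8  -5.3  16. ] M [0.15 2.56 0.14]
```

{"method": "apply_moves", "body": {
  "claw": [0.4,0.4,0.4],
  "travel": [
    [-0.002,0,-0.0004],
    [-0.004,0,-0.0008],
    [-0.004,0,-0.0008]
  ],
  "turn": [
    [0,0,0],
    [0,0,0],
    [0,0,0]
  ]
}}

```text
t: 13.38
tcp_pos: [0.5637, 0.2007, 0.0253]
tool_rot: [0.057, 0.998, -0.002, -0.015]
force: [-23.7, -0.7, 16.8]
finger_gap: 0.702
gripper_force: 15.3
```

```bash
python3 jig.py
```

```text
t 13.38 jig xyz [15.7 12.3 25.3] Fjig [-23.5  -3.4  16.8] M [0.4  3.16 0.05]
```

{"method": "apply_moves", "body": {
  "claw": [0.4,0.4,0.4,0.4],
  "travel": [
    [-0.001,0.0005,0],
    [-0.002,0.001,-0.0003],
    [-0.002,0.001,-0.0003],
    [-0.002,0.001,-0.0003]
  ],
  "turn": [
    [0,0,0],
    [0,0,0],
    [0,0,0],
    [0,0,0]
  ]
}}

```text
t: 13.72
tcp_pos: [0.5636, 0.2007, 0.0253]
tool_rot: [0.057, 0.998, -0.003, -0.017]
force: [-25.3, -2.4, 18.0]
finger_gap: 0.7
gripper_force: 18.8
```

```bash
python3 jig.py;  python3 - <<'E'
from station import manip
from h import *
for n in("top","side","wrist"):
    d=manip.snapshot(n);np.savez(n+"8.npz",**{k:np.array(v) for k,v in d.items()})
d=load("side8.npz");a=cv2.resize(d["pixels"][130:230,250:350],None,fx=4,fy=4,interpolation=cv2.INTER_CUBIC)
d=load("top8.npz");c=cv2.resize(d["pixels"][140:240,200:300],None,fx=4,fy=4,interpolation=cv2.INTER_CUBIC)
cv2.imwrite("pics/c8.png",cv2.cvtColor(np.hstack([c,a]),cv2.COLOR_RGB2BGR))
E
python3 jig.py
```

```text
t 13.72 jig xyz [15.6 12.4 25.3] Fjig [-24.8  -5.3  18. ] M [0.18 3.44 0.04]
t 13.87 jig xyz [15.6 12.4 25.3] Fjig [-24.6  -4.7  16.4] M [0.18 3.46 0.06]
```

View pics/c8.png

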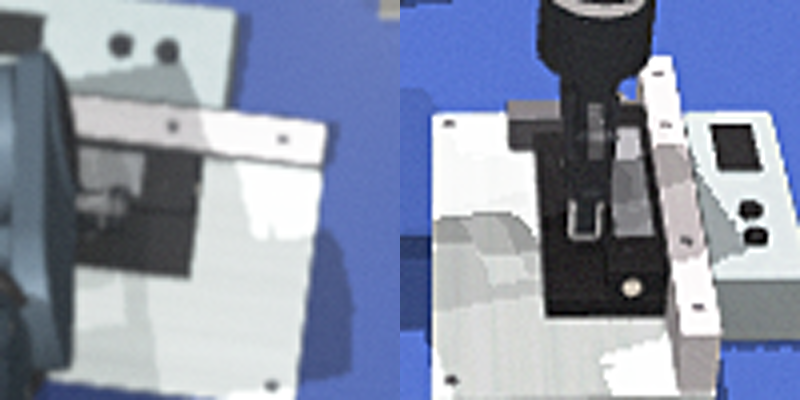

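The crops show the back face flush along the fence with the bar no longer visible. TCP x stalls while the force rises to 25 N forward and 17 N down. I'll check the stop gap numerically.

Run:
```python
from h import *
xh=np.array([.9935,-.1134]);yh=np.array([.1134,.9935]);o=np.array([546.7,190.2])
def J(d,uv,z):
    p=onz(d,uv,z)[:,:2]*1000-o;return np.c_[p@xh,p@yh]
def cross(g,r,a,b,th):  # dark->bright crossing subpixel
    v=g[r,a:b];i=np.where((v[:-1]<th)&(v[1:]>=th))[0]
    return None if len(i)==0 else a+i[-1]+(th-v[i[-1]])/(v[i[-1]+1]-v[i[-1]])
for n in ("top6","top7","top8"):
    d=load(n+".npz");g=cv2.cvtColor(d["pixels"],cv2.COLOR_RGB2GRAY).astype(float)
    print(n,[(r,J(d,[(cross(g,r,238,258,140),r)],.030 if r>195 else .054).round(1).tolist()) for r in (184,188,200,204,207) if cross(g,r,238,258,140)])
# wrist8: depth-based left end and stop face
d=load("wrist8.npz");P=cloud(d)*1000;q=P[...,:2]-o;j=np.dstack([q@xh,q@yh,P[...,2]])
ok=(d["depth"]>0)
for nm,(z0,z1,x0,x1) in {"ledge":(25,35,-14,20),"stoptop":(38,46,16,60)}.items():
    m=ok&(j[...,2]>z0)&(j[...,2]<z1)&(j[...,0]>x0)&(j[...,0]<x1)
    y=j[...,1][m];print(nm,m.sum(),np.percentile(y,[0,1,50,99,100]).round(1) if m.any() else "")
g=cv2.cvtColor(d["pixels"],cv2.COLOR_RGB2GRAY)
for r in (255,265,275,285):print(r,g[r,440:520:2].tolist(),'\n',j[r,440:520:4,1].round().tolist(),j[r,440:520:4,2].round().tolist())
```

```text
top6 [(184, [[48.8, -88.1]]), (188, [[39.0, -91.3]]), (200, [[10.0, -90.1]]), (204, [[-0.4, -89.5]]), (207, [[-8.2, -89.4]])]
top7 [(184, [[49.3, -91.6]]), (188, [[38.9, -90.9]]), (200, [[10.0, -89.6]]), (204, [[-0.4, -89.5]]), (207, [[-8.2, -89.6]])]
top8 [(184, [[49.3, -91.6]]), (188, [[38.9, -90.9]]), (200, [[10.0, -89.6]]), (204, [[-0.4, -89.5]]), (207, [[-8.2, -89.5]])]
ledge 29934 [-86.8 -83.5  15.9 113.7 114.9]
stoptop 4730 [-86.7 -83.1 112.8 137.6 138.8]
255 [38, 39, 38, 38, 39, 38, 39, 41, 39, 37, 39, 37, 38, 37, 38, 38, 38, 38, 38, 38, 37, 36, 27, 36, 41, 43, 41, 41, 42, 40, 40, 42, 42, 71, 100, 109, 108, 109, 110, 111] 
 [91.0, 93.0, 95.0, 97.0, 99.0, 101.0, 102.0, 105.0, 107.0, 108.0, 110.0, 112.0, 114.0, 113.0, 113.0, 114.0, 114.0, 115.0, 116.0, 118.0] [30.0, 30.0, 30.0, 30.0, 30.0, 29.0, 30.0, 29.0, 29.0, 30.0, 30.0, 30.0, 31.0, 35.0, 36.0, 38.0, 41.0, 42.0, 42.0, 42.0]
265 [39, 39, 40, 38, 38, 38, 38, 37, 37, 40, 38, 38, 39, 38, 39, 38, 37, 38, 38, 39, 38, 36, 34, 41, 42, 42, 41, 41, 41, 42, 42, 41, 57, 93, 107, 108, 110, 110, 111, 110] 
 [92.0, 94.0, 96.0, 97.0, 99.0,
[... 390 characters left out ...]
09, 108] 
 [92.0, 94.0, 97.0, 99.0, 99.0, 101.0, 104.0, 105.0, 108.0, 110.0, 112.0, 113.0, 113.0, 113.0, 114.0, 114.0, 114.0, 115.0, 118.0, 120.0] [30.0, 31.0, 29.0, 29.0, 31.0, 31.0, 31.0, 31.0, 30.0, 29.0, 30.0, 31.0, 33.0, 36.0, 38.0, 40.0, 42.0, 43.0, 42.0, 42.0]
285 [39, 39, 39, 37, 38, 38, 37, 39, 37, 37, 38, 37, 39, 37, 37, 37, 40, 38, 37, 32, 28, 40, 41, 41, 40, 41, 41, 40, 43, 42, 60, 85, 100, 108, 108, 109, 111, 109, 109, 108] 
 [94.0, 95.0, 97.0, 99.0, 101.0, 102.0, 105.0, 107.0, 109.0, 110.0, 113.0, 113.0, 114.0, 114.0, 114.0, 114.0, 115.0, 116.0, 118.0, 120.0] [29.0, 31.0, 30.0, 30.0, 30.0, 31.0, 30.0, 30.0, 30.0, 30.0, 30.0, 32.0, 34.0, 36.0, 38.0, 41.0, 43.0, 43.0, 43.0, 43.0]
```

The ledge runs straight into the stop's face with no gap (both at y ≈ 113.5 mm in jig axes), and the steady side force keeps it there. I hand in while holding.

```bash
python3 -c "
from station import manip
print(manip.sign_off())"; python3 jig.py
```

```text
the job is handed in; nothing more can be done
None
the job is handed in; nothing more can be done
```

The job is handed in at about 14 s: the cartridge lies on the plate against the stop and flush on the fence with the bar pushed in, still held at about 25 N forwards and 16 N down; I viewed 11 pictures, one over the limit of 10.

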